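# Ratchet open the lock ring of a filter pot and take off its lid

## Task

Open the filter pot: work its ratchet lever with repeated full strokes, letting it spring all the way back each time, until the gaps of the lock ring stand over the three lugs of the lid; turn the ring by the lever only. Then lift the lid straight off by its knob and put it down gently, upright, in the middle of the cork mat. Leave the other things on the worktop where they are.

Things in the scene. Friction and masses are not known exactly. Their poses are not given: they have to be found in the camera images.
- pot: Steel filter pot bolted to the worktop on a 190 x 170 x 12 mm grey plate; origin under its centre, on the worktop, z up. The pot is 112 mm across, its rim 72 mm high. A loose lid lies on the rim, held down by the claws of a dark steel lock ring that turns round the rim on the pot's axis. A ratchet lever, on the same axis, stands out to the right.
- ring_top (a point): Point on the pot's axis at the height of the lock ring's top (93 mm over the worktop). The ring is 176 mm across its teeth and reaches down to 50 mm. Three inward claws (10 mm thick, undersides at 83 mm) cover the lid's lugs; between them are three gaps of 44 degrees, 120 degrees apart.
- keeper_top (a point): Centre of the top (78 mm high) of the fixed housing of the keeper pawl, a 30 x 24 mm grey block outside the ring, at up to 125 mm from the pot's axis. The lever's arm carries a like housing for the drive pawl, top 77 mm high, from 95 to 123 mm from the axis.
- lock_ring (a joint): Lock ring angle, rad, anticlockwise from above; it turns that way only, in 0.349 teeth. Unlocked (gaps over the lugs) at 0 and 2.094: within 0.13 of these the lid lifts out freely, elsewhere the claws hold it. Starts at -1.71 to -0.61. The first full stroke moves it 0.17 to 0.52, each later one 0.349; after a full stroke it is at a multiple of 0.349. One tooth too far needs five more strokes.
- lever (a joint): Ratchet lever's angle about the pot's axis, rad: 0 at rest, 0.524 at its end stop, growing anticlockwise from above. Pushing the post takes 4 to 8 N; it springs back by itself within 2 s when let go or when the pusher withdraws. It must return nearly to 0 to catch the next tooth.
- lever_post (a point): Point on the axis of the lever's upright round steel post, 100 mm above the worktop and 145 mm from the pot's axis; moves with the lever. The post is 20 mm across, from 45 to 130 mm height; the lever's arm below it lies at 16 to 30 mm height. At rest the lever points 105 degrees clockwise from the pot's +x, seen from above.
- lid_knob (a point): Centre of the round black knob of the loose aluminium lid: 38 mm across, 26 mm high, on a 20 mm stem. It is 61 mm above the lid's underside: 123 mm above the worktop with the lid on the pot, 30 mm over the claws. z points up out of the lid.
- lid_base (a point): Centre of the underside of the lid (about 0.35 kg): the foot of its spigot, 83 mm across and 10 mm deep, on which it stands flat. Above it the disc is 104 mm across, 8 mm thick, with three lugs 24 mm wide to a radius of 64 mm, one along the lid's +x. Dogs on the rim beside the lugs keep it from turning on the pot. It must rise 40 mm to clear the ring.
- cork_mat_center (a point): Centre of the round cork mat, 180 mm across and 5 mm thick, fixed on the worktop to the left of the pot; the point lies 2.5 mm above the worktop.
- wax_jar: Bystander: glass jar of wax with a gold lid, 63 mm across, 72 mm high; origin at its foot.
- dropper_bottle: Bystander: amber dropper bottle, 34 mm across, 98 mm high; origin at its foot.
- ointment_tube: Bystander: white squeeze tube, 32 x 120 x 25 mm, long along its y; origin at its underside.
- masking_tape: Bystander: roll of masking tape lying flat, 100 mm across, 25 mm high; origin at its underside.
- melting_cup: Bystander: small steel cup with a flat handle, 72 x 130 x 57 mm; origin at its underside.
Not all that is in view belongs to the job. Of the things that look like the part that bears lid_knob, the largest one is meant.

How it is judged:
By the outcome, as a careful person would: the job done as asked, in the order asked, and still so for the second after the job is handed in, with the robot touching nothing.
It also fails if it takes over 67 s, if anything falls off the work surface, if the arm or the gripper's body presses on something with over 40 N, if the wrist force passes 120 N, or if a joint passes its speed limit or range.

## Robot

A 6-joint arm with a two-finger parallel gripper is mounted at the origin on a cart in front of the work surface, level with it; the furniture and walls round the work are solid. World frame = base frame: x ahead of the robot, y to its left, z up, the work surface at z = 0. Lengths are in m, angles in rad, forces in N, time in s.
With the tool pointing down it reaches from about 0.25 to 0.725 m from the base axis. Payload 4 kg.
Tool frame: the origin (TCP) lies at the very end of the fingers, on their centre line; the grasp point (between the pads) lies 19 mm behind it; z points along the fingers, y is the line along which they close (so a half turn about z gives the same grasp; the last joint's range is limited). The gripper opens to 85 mm and grips with 20 to 120 N. Pads are 22 mm wide; open, the fingers measure 114 mm over their backs; the gripper's body (76 mm by 85 mm) begins 54 mm behind the grasp point. The pads swing forward as they close: fully open they stand 13 mm farther back than shut.
Start: joints at [-1.242, 0.241, 0.005, 1.335, 0, 1.571], TCP at [0.161, -0.473, 0.231] pointing down, gripper open.
Joint ranges: [-2.72, 2.72], [-1.05, 1.87], [-1.09, 1.28], [-1.99, 2.15], [-1.42, 1.44], [-3.14, 3.14]. Speed limits (rad/s): [2.79, 2.79, 3.14, 3.14, 3.14, 3.14].

## Interface

Orientations are given as a unit quaternion [x, y, z, w].
In Python, from cell import * gives the robot as it stands.
- The arm moves only by the shell command python3 -m crank 'ROWS' [FORCE]. ROWS is JSON, a list of rows, each a list of 5 numbers: the shift along the tool's x, y, z in m, then the turn about the tool's z in rad, then the opening, from -1 (shut) to 1 (fully open), so that 0 is half open. In form: [[x, y, z, turn, claw], ...]. A call has 1 to 12 rows; each row shifts and turns the commanded pose from where the row before left it, along the tool's axes as they then stand; what a row does not reach is not made up. A row lasts 1/8 s, in which the tool goes at most 62.5 mm and 10.7 degrees, less where a joint would pass 70% of its speed; a pose out of reach is approached as far as the arm can. A call is refused whole if a number of a shift passes 0.0625 or a number of a turn 0.188, either way. A call with a gripper value outside its range is refused whole. The fingers move at their own pace and stop on an object; FORCE is the grip in N (left out, the last holds). Time passes only in rows, so rows that do not move let the fingers close. It gives the time, the measured TCP pose, the force, the opening and the grip force at its end, in the units of the state.
- get_obs(): the state, without advancing time (a new reading comes with each control period).
- camera(name): name is "side" or "top"; returns a dict with "frame" (420x560x3 uint8, red, green, blue), "camera_matrix" (3x3 intrinsics, pixels), "k1" (the pictures are not rectified: a ray, as slopes to the right and down, at radius r is drawn at 1 + k1 r^2 times it, then the intrinsics apply), "origin" and "attitude" of the camera in the world. Camera axes: x right, y down, z forward; pixel columns grow to the right and rows downward; lengths in m; the calibration is good to about 2 mm. A picture is of the moment at which its call begins. There is no depth.
- finish_job(): hands the job in; it is judged then, once.
Trained networks look in a picture, given as the dict that the camera call returned (one of the last four; its "shot" number tells which), for a name from the list of things; names that differ only in an ending like _2 or _b are one class to them, and where a whole thing is asked for, a point or a joint stands for the part that bears it (a point fixed in the world has none). Each returns a list of dicts, best first, with "conf" (0 to 1); they miss things now and then, are a little off and sometimes report something else, mostly with a low value. They report only what shows in the picture. A call takes as long as a camera call. They do not tell look-alikes from the thing itself.
- look_for(label, picture): "rect" ([left, top, width, height] in pixels, round what is visible of it).
- silhouettes(label, picture): "pixels" (420x560 bool, what is visible of it) and "rect" ([left, top, width, height] in pixels, round what is visible of it).
The state is a dict: "t": time; "joints": joint angles; "dq": joint speeds; "effort": joint torques, N m; "ee_pos": TCP position; "tcp_rot": TCP orientation; "force": force on the tool from outside, world axes, zero at the start; "torque": the same for the moment, N m; "grip_width": opening from 0.0 (shut) to 1.0 (fully open); "grip_force": force on a finger pad.
Only numpy, scipy, OpenCV 4.12 (cv2) and the standard library are available. Lean on these libraries where they do the work, as an engineer would, in place of code of your own. Each camera call takes 0.05 s, during which the arm holds its last target. There are 200 camera calls.

## Working session

There is one attempt and no reset: what is moved stays moved. The work goes in short steps, Python scripts to look and compute and a shell command to move; the robot and the scene stay as the last step left them, time stands still between calls to the robot, and variables do not carry over. Pictures are saved under pics/ and viewed, at most 11 in all, crops included, and the job is handed in when it is done.

```bash
mkdir -p pics; cat > h.py <<'E'
from cell import *
import numpy as np, cv2
from scipy.spatial.transform import Rotation as R
def cam(n,save=None):
    p=camera(n)
    if save: cv2.imwrite('pics/'+save,p['frame'][:,:,::-1])
    return p
def pose(p):
    a=np.array(p['attitude'],float)
    M=a if a.shape==(3,3) else R.from_quat(a).as_matrix()
    return np.array(p['origin'],float),M
def ray(p,u,v):
    K=np.array(p['camera_matrix']);d=np.array([(u-K[0,2])/K[0,0],(v-K[1,2])/K[1,1]]);s=d.copy()
    for _ in range(30): s=d/(1+p['k1']*(s@s))
    o,M=pose(p); return o,M@np.array([s[0],s[1],1])
def atz(p,u,v,z):
    o,d=ray(p,u,v); return o+d*(z-o[2])/d[2]
def proj(p,X):
    K=np.array(p['camera_matrix']);o,M=pose(p);c=M.T@(np.array(X)-o);s=c[:2]/c[2];s=s*(1+p['k1']*(s@s))
    return K[0,0]*s[0]+K[0,2],K[1,1]*s[1]+K[1,2]
E
python3 - <<'E'
from h import *
o=get_obs();print(o['t'],o['ee_pos'],o['tcp_rot'],o['joints'])
for n in('top','side'):
    p=cam(n,n+'0.png');print(n,p['origin'],p['attitude'],p['k1'],p['camera_matrix'])
    for l,z in(('pot',.05),('lock_ring',.093),('lever',.13),('lid_knob',.136),('cork_mat_center',.005),('lid_base',.08),('wax_jar',0.07),('dropper_bottle',.09),('ointment_tube',.02),('masking_tape',.025),('melting_cup',.05)):
        for d in look_for(l,p)[:3]:
            x,y,w,h=d['rect'];print(l,round(d['conf'],2),np.round(d['rect']),atz(p,x+w/2,y+h/2,z).round(3))
E
```

```text
0.0 [ 0.16124021 -0.47262453  0.23041185] [ 9.86518369e-01  1.63647277e-01 -1.71829055e-04 -1.02302411e-03] [-1.24201655e+00  2.41407970e-01  3.71481110e-03  1.33517787e+00
 -4.18174346e-06  1.57080263e+00]
top [ 0.46901648 -0.03819534  1.19828329] [-0.69833151  0.71488448 -0.03120543  0.01730639] 0.032041398703876324 [[404.02008955   0.         279.80254188]
 [  0.         404.02008955 215.34020801]
 [  0.           0.           1.        ]]
pot 0.61 [227. 194. 100.  68.] [ 0.512 -0.053  0.05 ]
lock_ring 0.81 [236. 198.  62.  57.] [ 0.515 -0.024  0.093]
lock_ring 0.23 [296. 228.  28.   9.] [ 0.497 -0.141  0.093]
lever 0.71 [295. 224.  27.  12.] [ 0.501 -0.135  0.13 ]
lever 0.38 [279. 135.  33.  35.] [ 0.71  -0.108  0.13 ]
lid_knob 0.94 [250. 205.  36.  41.] [ 0.516 -0.027  0.136]
lid_knob 0.76 [322. 258.  26.  30.] [ 0.388 -0.2    0.136]
lid_knob 0.7 [352. 205.  20.  33.] [ 0.521 -0.275  0.136]
cork_mat_center 0.8 [113. 191.  67.  60.] [0.541 0.329 0.005]
lid_base 0.88 [250. 205.  38.  38.] [ 0.521 -0.031  0.08 ]
lid_base 0.62 [319. 258.  31.  29.] [ 0.385 -0.206  0.08 ]
lid_base 0.
[... 955 characters left out ...]
 [269. 194.  36.  33.] [0.487 0.051 0.136]
lid_knob 0.78 [343. 206.  28.  21.] [0.325 0.015 0.136]
lid_knob 0.73 [323. 190.  16.  15.] [ 0.416 -0.058  0.136]
cork_mat_center 0.77 [162. 294.  93.  54.] [0.534 0.337 0.005]
lid_base 0.81 [318. 183.  21.  23.] [ 0.468 -0.196  0.08 ]
lid_base 0.7 [272. 194.  39.  32.] [ 0.525 -0.054  0.08 ]
lid_base 0.58 [346. 202.  27.  22.] [ 0.353 -0.11   0.08 ]
wax_jar 0.55 [170. 227.  24.  34.] [0.698 0.195 0.07 ]
dropper_bottle 0.68 [336. 233.  16.  40.] [0.324 0.111 0.09 ]
ointment_tube 0.6 [368. 188.  16.  22.] [ 0.364 -0.344  0.02 ]
melting_cup 0.63 [296. 161.  19.  26.] [ 0.621 -0.384  0.05 ]
melting_cup 0.42 [370. 191.  12.  19.] [ 0.348 -0.268  0.05 ]
```

View pics/top0.png

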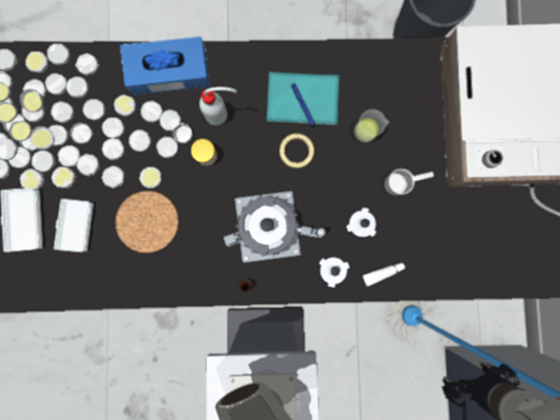

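View pics/side0.png

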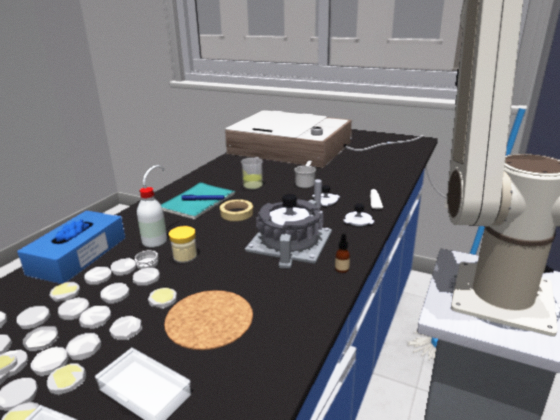

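The top view shows the pot at about (268,225), the post at (321,232), the mat at (147,221), and two smaller look-alike lids at (362,223) and (334,271). I'll zoom in on the pot next.

```bash
python3 - <<'E'
from h import *
p=cam('top');f=p['frame'][180:275,215:340,::-1];cv2.imwrite('pics/z1.png',cv2.resize(f,None,fx=6.3,fy=6.3,interpolation=cv2.INTER_CUBIC))
q=cam('side')
for l,z,P in(('lid_knob',.136,p),('lever',.13,p),('cork_mat_center',.005,p),('lock_ring',.093,p),('cork_mat_center',.005,q),('lid_knob',.123,q),('lever',.13,q)):
    for d in silhouettes(l,P)[:1]:
        m=d['pixels'];v,u=np.nonzero(m);print(l,round(d['conf'],2),np.round(d['rect']),u.mean().round(1),v.mean().round(1),atz(P,u.mean(),v.mean(),z).round(4))
# black knob in top
g=p['frame'].astype(int).sum(2)
ys,xs=np.mgrid[215:236,258:279];k=g[215:236,258:279]<150
print('knob',xs[k].mean(),ys[k].mean(),k.sum(),atz(p,xs[k].mean(),ys[k].mean(),.136))
# cork
c=p['frame'].astype(int);k=(c[:,:,0]-c[:,:,2]>60);k[:,:100]=0;k[:,190:]=0;k[:185]=0;k[260:]=0
v,u=np.nonzero(k);print('cork',u.mean(),v.mean(),k.sum(),atz(p,u.mean(),v.mean(),.005))
c=q['frame'].astype(int);k=(c[:,:,0]-c[:,:,2]>60);k[:285]=0;k[355:]=0;k[:,:155]=0;k[:,265:]=0
v,u=np.nonzero(k);print('cork side',u.mean(),v.mean(),atz(q,u.mean(),v.mean(),.005))
E
```

```text
lid_knob 0.89 [249. 205.  36.  40.] 266.7 225.3 [ 0.5163 -0.0248  0.136 ]
lever 0.74 [296. 228.  28.   7.] 309.3 231.5 [ 0.4976 -0.1371  0.13  ]
cork_mat_center 0.61 [113. 193.  66.  58.] 146.4 221.8 [0.5406 0.3285 0.005 ]
lock_ring 0.79 [237. 194.  60.  59.] 265.9 225.0 [ 0.5192 -0.0221  0.093 ]
cork_mat_center 0.67 [163. 294.  91.  55.] 208.0 319.5 [0.5362 0.3354 0.005 ]
lid_knob 0.87 [345. 204.  28.  24.] 358.5 216.4 [ 0.3284 -0.0106  0.123 ]
lever 0.83 [264. 176.  55.  74.] 300.3 224.1 [0.4347 0.093  0.13  ]
knob nan nan 0 [nan nan nan]
cork 146.47259810554803 221.4394451962111 2956 [0.54174997 0.32834573 0.005     ]
cork side 206.2139468690702 318.34914611005695 [0.54164009 0.33393656 0.005     ]<stdin>:10: RuntimeWarning: Mean of empty slice.
  ret = ret.dtype.type(ret / rcount)
```

View pics/z1.png

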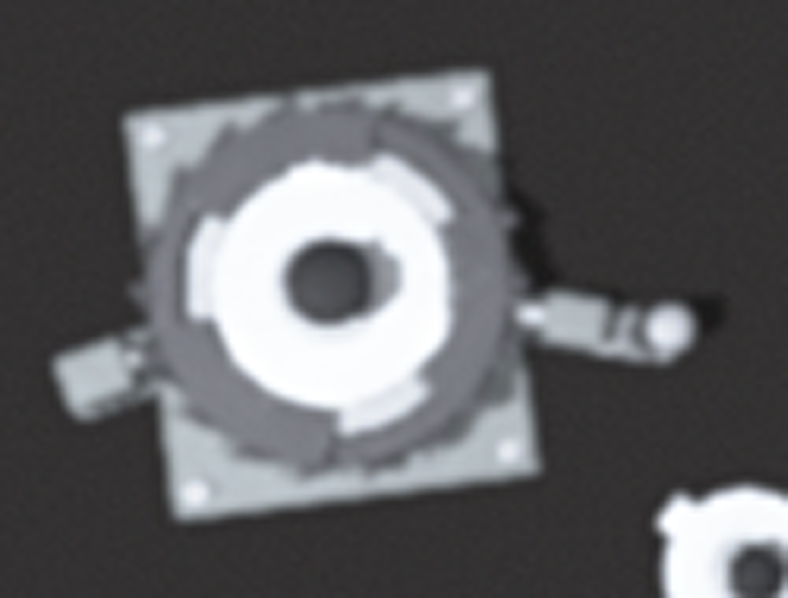

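```bash
cat >> h.py <<'E'
def ringang(p,c,yaw,save=None,z=.093,rs=(.055,.060)):
    """grey level round the ring at radii, angle in pot frame deg"""
    g=cv2.cvtColor(p['frame'],cv2.COLOR_RGB2GRAY).astype(np.float32);A=np.arange(-180,180,1.)
    out=[]
    for r in np.linspace(*rs,4):
        uv=np.array([proj(p,[c[0]+r*np.cos(np.radians(a)+yaw),c[1]+r*np.sin(np.radians(a)+yaw),z]) for a in A],np.float32)
        out.append(cv2.remap(g,uv[:,0].reshape(1,-1),uv[:,1].reshape(1,-1),cv2.INTER_LINEAR)[0])
    return A,np.mean(out,0)
def gaps(p,c,yaw,**k):
    A,m=ringang(p,c,yaw,**k);f=m.reshape(3,120).mean(0)  # fold by 120
    w=np.exp(1j*np.radians(A[:120]*3));ph=np.degrees(np.angle((f*w).sum()))/3
    return ph,f.reshape(-1,10).mean(1).round()
E
python3 - <<'E'
from h import *
from scipy.optimize import least_squares
p=cam('top');q=cam('side')
kt=atz(p,267.4,224.8,.136);po=atz(p,321.3,231.9,.13);print('knob',kt,'post',po,np.hypot(*(po-kt)[:2]))
c4=[(125,112),(490,70),(540,470),(178,518)]
P=[atz(p,215+u/6.3,180+v/6.3,.012) for u,v in c4];print('plate ctr',np.mean(P,0),[np.linalg.norm(P[i]-P[i-1]).round(3) for i in range(4)])
d=P[0]-P[3]+P[1]-P[2];yaw=np.arctan2(d[1],d[0]);print('yaw',np.degrees(yaw),'from post',np.degrees(np.arctan2(*(po-kt)[1::-1]))+105)
c=kt[:2]
print(gaps(p,c,yaw))
c=np.mean(P,0)[:2];print(gaps(p,c,yaw))
for X in([*kt[:2],.123],[*po[:2],.13]): print('in side',proj(q,X))
f=q['frame'][165:275,235:345,::-1];cv2.imwrite('pics/z2.png',cv2.resize(f,None,fx=5.4,fy=5.4,interpolation=cv2.INTER_CUBIC))
E
```

```text
knob [ 0.517596   -0.02675196  0.136     ] post [ 0.49576029 -0.16889034  0.13      ] 0.14380582601268424
plate ctr [ 0.51898398 -0.02690762  0.012     ] [np.float64(0.19), np.float64(0.172), np.float64(0.188), np.float64(0.169)]
yaw 6.014889308909887 from post 6.266333054734844
(np.float64(-44.53584969112782), array([230., 229., 228., 190., 131., 136., 146., 136., 133., 128., 129.,
       188.], dtype=float32))
(np.float64(-44.72504613095932), array([230., 228., 227., 189., 128., 133., 142., 134., 131., 127., 127.,
       188.], dtype=float32))
in side (np.float64(289.1623426770724), np.float64(200.48195264582193))
in side (np.float64(317.0961588501474), np.float64(180.04797747616354))
```

View pics/z2.png

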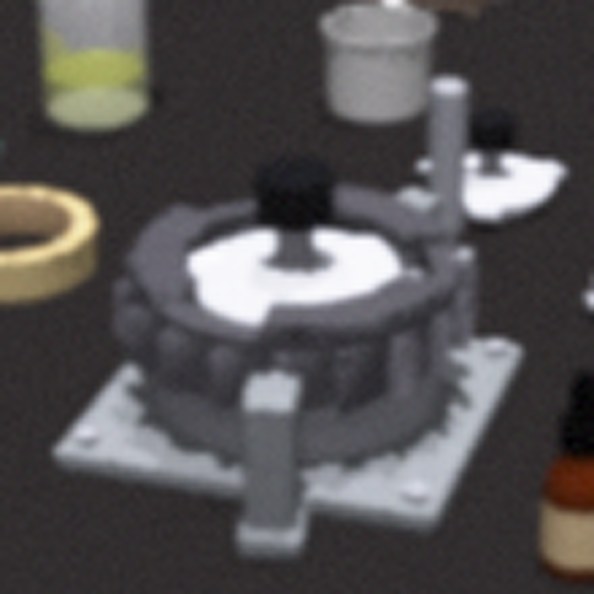

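The knob sits at 0.518, -0.027 and the post top at 0.496, -0.170. Pot yaw is about 6°, and the ring reads about -45°, so I expect two strokes. First I'll approach from behind the post.

```bash
python3 -m crank '[[0.0534,-0.0284,0,0,-1],[0.0534,-0.0284,0,0,-1],[0.0534,-0.0284,0,0,-1],[0.0534,-0.0284,0,0,-1],[0.0534,-0.0284,0,0,-1],[0.0534,-0.0284,0,0,-1],[0.0534,-0.0284,0,0,-1],[0,0,0,0.161,-1],[0,0,0,0.161,-1],[0,0,0,0.162,-1],[0,0,0,0,-1]]'
```

```text
t: 3.12
ee_pos: [0.4511, -0.1643, 0.2313]
tcp_rot: [0.997, -0.076, -0.0, 0.0]
force: [-0.5, 0.5, -1.1]
grip_width: 0.001
grip_force: 0.0
```

```bash
python3 -m crank '[[0,0,0.045,0,-1],[0,0,0.045,0,-1],[0,0,0.045,0,-1],[0.01,0,0,0,-1],[0.008,0,0,0,-1],[0,0,0,0,-1]]'; python3 - <<'E'
from h import *
q=cam('side');p=cam('top')
a=q['frame'][150:270,250:400,::-1];b=p['frame'][180:275,225:345,::-1]
r=lambda i:cv2.resize(i,(395,316),interpolation=cv2.INTER_CUBIC)
cv2.imwrite('pics/z3.png',np.hstack([r(a),r(b)]))
E
```

```text
t: 3.88
ee_pos: [0.4718, -0.1681, 0.0987]
tcp_rot: [0.997, -0.077, 0.003, 0.001]
force: [-0.1, 0.7, 0.1]
grip_width: -0.0
grip_force: 0.0
```

View pics/z3.png

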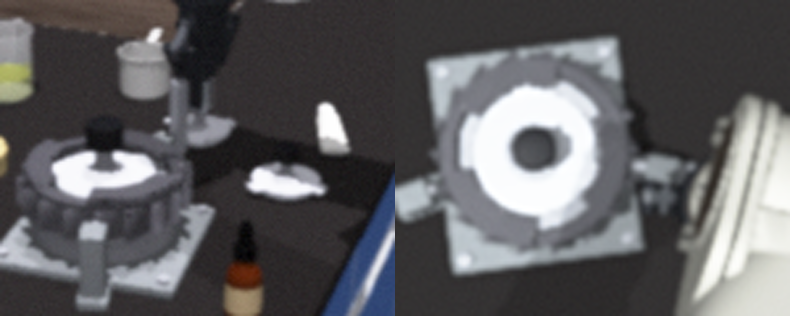

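The side view shows the shut fingers just on the robot side of the post, at finger height. I'll push a first partial stroke.

```bash
python3 -m crank '[[0.0146,0.0015,0,-0.1,-1],[0.0146,0.0015,0,-0.1,-1],[0.0146,0.0015,0,-0.1,-1],[0.0146,0.0015,0,-0.1,-1],[0,0,0,0,-1]]';python3 -m crank '[[0.0146,0.0015,0,-0.1,-1],[0,0,0,0,-1]]'
```

```text
t: 4.6
ee_pos: [0.5264, -0.1748, 0.0971]
tcp_rot: [0.993, 0.122, -0.001, 0.001]
force: [-2.6, -2.6, 0.3]
grip_width: 0.001
grip_force: 1.5
t: 4.85
ee_pos: [0.5407, -0.1729, 0.0969]
tcp_rot: [0.985, 0.171, -0.001, 0.002]
force: [-3.0, -3.7, -0.1]
grip_width: 0.002
grip_force: 2.1
```

```bash
python3 - <<'E'
from h import *
c=np.array([.518,-.027]);e=np.array(get_obs()['ee_pos'])[:2]-c
print(np.degrees(np.arctan2(e[1],e[0])),np.hypot(*e))
p=cam('top');print(gaps(p,c,np.radians(6.1)))
E
```

```text
-81.1764135501861 0.14767803898205195
(np.float64(-22.426034493980705), array([117., 175., 217., 217., 210., 205., 133., 129., 125., 124., 123.,
       115.], dtype=float32))
```

```bash
python3 -m crank '[[0.006,-0.001,0,-0.05,-1],[0.004,-0.001,0,-0.03,-1],[0,0,0,0,-1]]';python3 -m crank '[[0.004,0,0,-0.02,-1],[0,0,0,0,-1]]'
```

```text
t: 5.28
ee_pos: [0.5488, -0.1681, 0.0969]
tcp_rot: [0.978, 0.21, -0.001, 0.002]
force: [-2.8, -6.0, -0.8]
grip_width: -0.0
grip_force: 2.8
t: 5.52
ee_pos: [0.5516, -0.1674, 0.097]
tcp_rot: [0.976, 0.219, -0.002, 0.003]
force: [-4.5, -7.8, 1.1]
grip_width: -0.004
grip_force: 4.3
```

```bash
python3 -m crank '[[0.005,0,0,0,-1],[0,0,0,0,-1]]';python3 - <<'E'
from h import *
c=np.array([.518,-.027]);e=np.array(get_obs()['ee_pos'])[:2]-c
print(np.degrees(np.arctan2(e[1],e[0])),np.hypot(*e))
p=cam('top');print(gaps(p,c,np.radians(6.1)))
q=cam('side');a=q['frame'][150:270,250:400,::-1];cv2.imwrite('pics/z4.png',cv2.resize(a,None,fx=4,fy=4,interpolation=cv2.INTER_CUBIC))
E
```

```text
t: 5.78
ee_pos: [0.5523, -0.1671, 0.097]
tcp_rot: [0.976, 0.218, -0.006, 0.004]
force: [-15.3, -14.3, 7.9]
grip_width: 0.001
grip_force: 9.8
-76.24217020483229 0.1442525545942197
(np.float64(-16.245307794832613), array([115., 131., 201., 217., 211., 237., 161., 129., 128., 122., 118.,
       117.], dtype=float32))
```

View pics/z4.png

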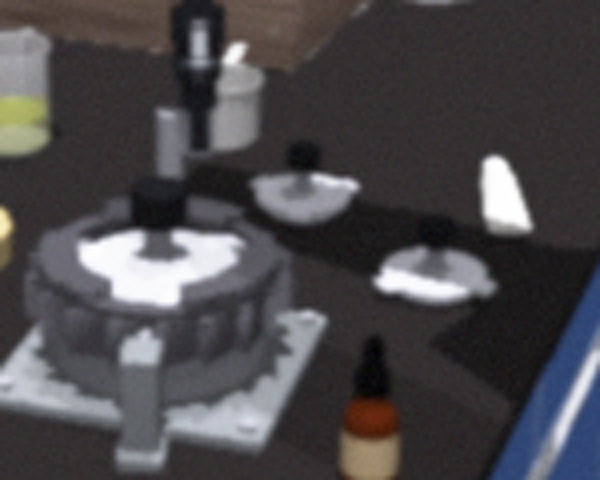

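The side view shows the fingers behind the post at its end position. The force jumped to about 21 N without any motion, so that is the stop. Now I'll withdraw.

```bash
python3 -m crank '[[-0.015,0,0,0,-1],[-0.0144,-0.003,0,0.1,-1],[-0.0144,-0.003,0,0.1,-1],[-0.0144,-0.003,0,0.1,-1],[-0.0144,-0.003,0,0.1,-1],[-0.0144,-0.003,0,0.1,-1],[-0.011,-0.003,0,0.1,-1],[0,0,0,0,-1],[0,0,0,0,-1],[0,0,0,0,-1],[0,0,0,0,-1],[0,0,0,0,-1]]';python3 -m crank '[[0,0,0,0,-1],[0,0,0,0,-1],[0,0,0,0,-1],[0,0,0,0,-1],[0,0,0,0,-1],[0,0,0,0,-1],[0,0,0,0,-1]]'
python3 - <<'E'
from h import *
c=np.array([.518,-.027])
p=cam('top');print(gaps(p,c,np.radians(6.1)))
a=p['frame'][180:275,215:340,::-1];cv2.imwrite('pics/z5.png',cv2.resize(a,None,fx=6.3,fy=6.3,interpolation=cv2.INTER_CUBIC))
E
```

```text
t: 7.38
ee_pos: [0.4611, -0.1678, 0.0962]
tcp_rot: [0.997, -0.077, -0.0, -0.0]
force: [-0.1, -0.2, -0.3]
grip_width: -0.002
grip_force: 0.0
t: 8.25
ee_pos: [0.461, -0.1678, 0.0963]
tcp_rot: [0.997, -0.078, -0.0, 0.0]
force: [0.8, 0.6, 0.1]
grip_width: -0.001
grip_force: 0.0
(np.float64(-18.535414284666174), array([129., 143., 209., 217., 211., 237., 161., 129., 128., 126., 132.,
       131.], dtype=float32))
```

View pics/z5.png

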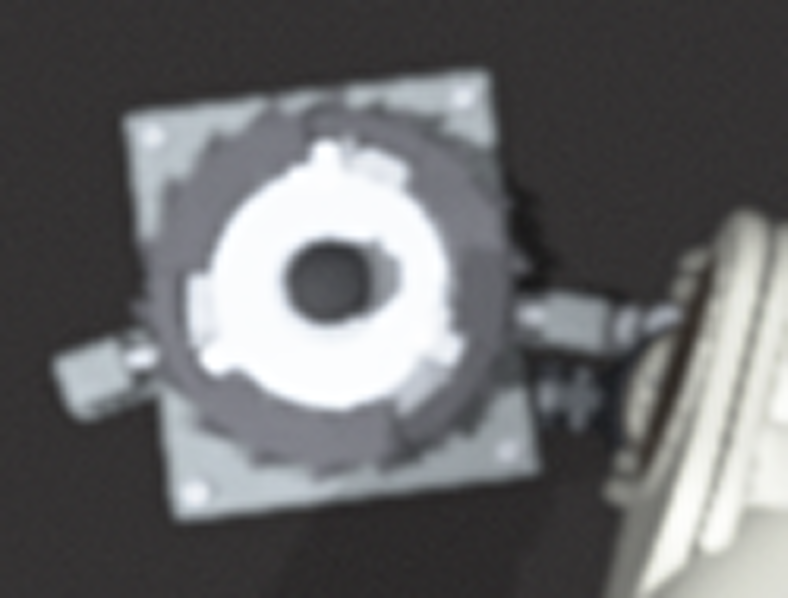

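The picture shows each lug half uncovered, for example at (327,150), with the lever back at rest. One more stroke is needed.

```bash
python3 -m crank '[[0.011,-0.001,0,0,-1],[0.0146,0.0015,0,-0.1,-1],[0.0146,0.0015,0,-0.1,-1],[0.0146,0.0015,0,-0.1,-1],[0.0146,0.0015,0,-0.1,-1],[0.0146,0.0015,0,-0.1,-1],[0.006,-0.001,0,-0.05,-1],[0.004,-0.001,0,-0.03,-1],[0.004,0,0,-0.02,-1],[0.003,0,0,0,-1],[0,0,0,0,-1]]';python3 -m crank '[[0.002,0,0,0,-1],[0,0,0,0,-1]]'
```

```text
t: 9.68
ee_pos: [0.5534, -0.1695, 0.0957]
tcp_rot: [0.976, 0.218, -0.007, 0.003]
force: [-17.2, -12.7, 8.4]
grip_width: -0.005
grip_force: 10.6
t: 9.93
ee_pos: [0.5536, -0.1695, 0.0957]
tcp_rot: [0.976, 0.218, -0.009, 0.004]
force: [-20.4, -14.6, 9.7]
grip_width: 0.0
grip_force: 12.7
```

```bash
python3 -m crank '[[-0.016,0,0,0,-1],[-0.0144,-0.003,0,0.1,-1],[-0.0144,-0.003,0,0.1,-1],[-0.0144,-0.003,0,0.1,-1],[-0.0144,-0.003,0,0.1,-1],[-0.0144,-0.003,0,0.1,-1],[-0.015,-0.003,0,0.1,-1],[0,0,0,0,-1],[0,0,-0.05,0,0],[0,0,-0.05,0,0],[0,0,-0.035,0,0],[0,0,0,0,0]]';python3 -m crank '[[0,0,0,0,0],[0,0,0,0,0],[0,0,0,0,0],[0,0,0,0,0],[0,0,0,0,0],[0,0,0,0,0]]'
python3 - <<'E'
from h import *
c=np.array([.518,-.027])
p=cam('top');print(gaps(p,c,np.radians(6.1)))
a=p['frame'][180:275,215:340,::-1];cv2.imwrite('pics/z6.png',cv2.resize(a,None,fx=6.3,fy=6.3,interpolation=cv2.INTER_CUBIC))
E
```

```text
t: 11.42
ee_pos: [0.4626, -0.1703, 0.2349]
tcp_rot: [0.997, -0.077, 0.004, 0.001]
force: [0.6, -0.8, -0.2]
grip_width: 0.501
grip_force: 0.0
t: 12.18
ee_pos: [0.4593, -0.1694, 0.2313]
tcp_rot: [0.997, -0.078, 0.0, -0.0]
force: [0.1, 0.0, 0.6]
grip_width: 0.499
grip_force: 0.0
(np.float64(-0.6438657911997111), array([120., 118., 116., 137., 196., 235., 234., 196., 128., 117., 123.,
       124.], dtype=float32))
```

View pics/z6.png

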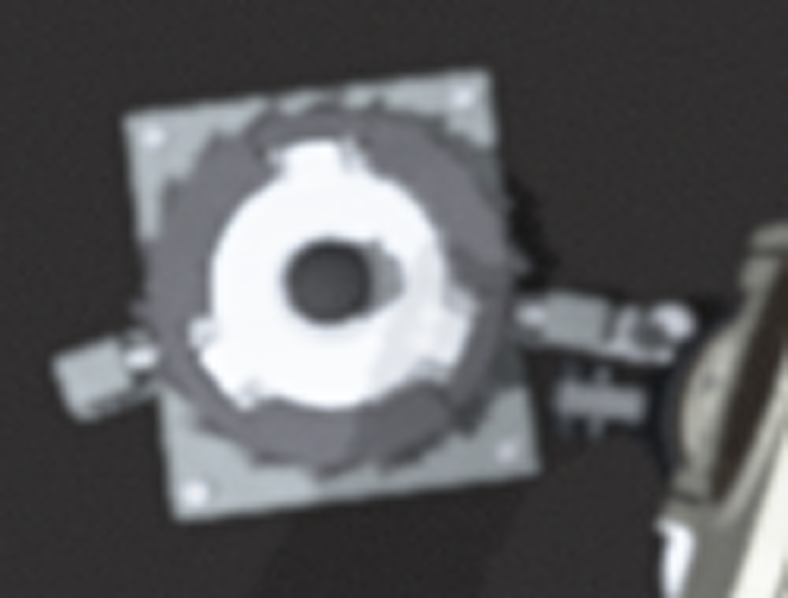

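The gaps now stand over the lugs, and the ring reads about 0 (-0.6°). Next is the knob.

```bash
python3 -m crank '[[0.0118,-0.05,0,0,0.5],[0.0118,-0.05,0,0,0.5],[0.0118,-0.05,0,0,0.5],[0,0,0,0,0.5],[0,0,0.05,0,0.5],[0,0,0,0,0.5],[0,0,0,0,0.5]]' 50
python3 - <<'E'
from h import *
q=cam('side');a=q['frame'][130:250,210:360,::-1];cv2.imwrite('pics/z7.png',cv2.resize(a,None,fx=4,fy=4,interpolation=cv2.INTER_CUBIC))
E
```

```text
t: 13.1
ee_pos: [0.5145, -0.054, 0.1826]
tcp_rot: [0.998, -0.058, 0.001, -0.011]
force: [0.3, -0.0, 0.3]
grip_width: 0.751
grip_force: 0.0
```

View pics/z7.png

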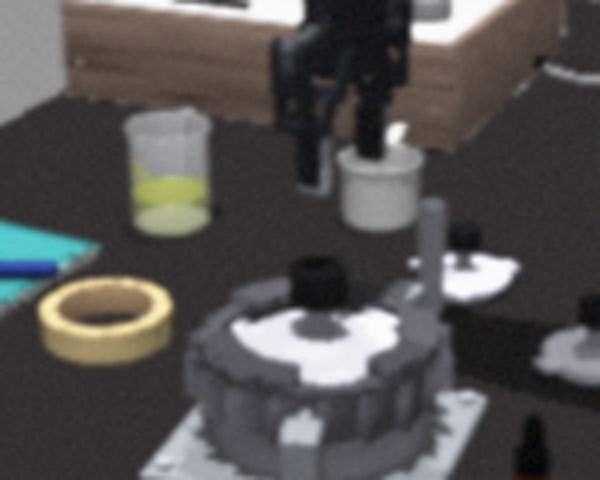

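The side view shows the fingers about 27 mm short of the knob in y, because the rows were clipped. I'll let it settle and correct.

```bash
python3 -m crank '[[0,0,0,0,0.5],[0,0,0,0,0.5]]'
python3 - <<'E'
from h import *
o=get_obs();M=R.from_quat(o['tcp_rot']).as_matrix();print(M.round(3),o['ee_pos'],M.T@(np.array([.5176,-.0268,.182])-o['ee_pos']),o['joints'])
E
```

```text
t: 13.4
ee_pos: [0.5149, -0.0533, 0.1826]
tcp_rot: [0.998, -0.058, 0.002, -0.011]
force: [0.1, -0.2, 0.2]
grip_width: 0.751
grip_force: 0.0
[[ 0.993 -0.115  0.004]
 [-0.115 -0.993  0.022]
 [ 0.002 -0.022 -1.   ]] [ 0.51487275 -0.05330527  0.18263627] [-0.0003389  -0.02662238  0.00122719] [-0.11618714  0.29974022 -0.04445978  1.22466776  0.0222134   3.14061183]
```

Joint 6 is at its limit. I'll turn back by about 1.44 rad, since the knob is round.

```bash
python3 -m crank '[[0,0,0,-0.18,0.5],[0,0,0,-0.18,0.5],[0,0,0,-0.18,0.5],[0,0,0,-0.18,0.5],[0,0,0,-0.18,0.5],[0,0,0,-0.18,0.5],[0,0,0,-0.18,0.5],[0,0,0,-0.18,0.5],[0,0,0,0,0.5],[0,0,0,0,0.5]]'
python3 - <<'E'
from h import *
o=get_obs();M=R.from_quat(o['tcp_rot']).as_matrix();print(M.round(3),o['ee_pos'],M.T@(np.array([.5176,-.0268,.182])-o['ee_pos']),o['joints'])
E
```

```text
t: 14.65
ee_pos: [0.5143, -0.0531, 0.1817]
tcp_rot: [0.789, 0.614, 0.008, -0.008]
force: [-0.3, -0.0, 1.0]
grip_width: 0.753
grip_force: 0.0
[[ 0.246  0.969  0.003]
 [ 0.969 -0.246  0.022]
 [ 0.022 -0.003 -1.   ]] [ 0.51430887 -0.05305336  0.18168716] [ 0.02625763 -0.00326014  0.00027696] [-0.1158744   0.30061048 -0.04580496  1.22423145  0.02228971  1.70316097]
```

```bash
python3 -m crank '[[0.0262,-0.0033,0,0,0.5],[0,0,0,0,0.5],[-0.0009,0,0.04,0,0.5],[-0.0009,0,0.0407,0,0.5],[0,0,0,0,0.5],[0,0,0,0,-1],[0,0,0,0,-1],[0,0,0,0,-1],[0,0,0,0,-1],[0,0,0,0,-1]]' 50
```

```text
t: 15.9
ee_pos: [0.5188, -0.0272, 0.1034]
tcp_rot: [0.788, 0.615, 0.009, -0.006]
force: [0.3, -1.3, 6.5]
grip_width: 0.432
grip_force: 51.1
```

```bash
python3 -m crank '[[0.0002,0,-0.008,0,-1],[0.0003,0,-0.012,0,-1],[0,0,0,0,-1]]'; python3 -m crank '[[0.0004,0,-0.02,0,-1],[0.0007,0,-0.03,0,-1],[0.001,0,-0.045,0,-1],[0,0,0,0,-1],[0,0,0,0,-1]]'
python3 - <<'E'
from h import *
o=get_obs();M=R.from_quat(o['tcp_rot']).as_matrix();e=np.array(o['ee_pos']);print(M.T@(np.array([.541,.331,e[2]])-e),e,M[:,2])
q=cam('side');p=cam('top')
a=q['frame'][80:260,180:405,::-1];b=p['frame'][150:270,200:350,::-1]
r=lambda i:cv2.resize(i,(395,316),interpolation=cv2.INTER_CUBIC)
cv2.imwrite('pics/z8.png',np.hstack([r(a),r(b)]))
E
```

```text
t: 16.27
ee_pos: [0.5174, -0.0266, 0.1223]
tcp_rot: [0.788, 0.615, 0.008, -0.008]
force: [2.4, -0.1, -2.1]
grip_width: 0.433
grip_force: 51.2
t: 16.9
ee_pos: [0.5162, -0.0266, 0.215]
tcp_rot: [0.788, 0.615, 0.007, -0.009]
force: [-0.5, 0.3, -4.5]
grip_width: 0.428
grip_force: 52.5
[ 0.35283922 -0.06291124  0.00802643] [ 0.51622449 -0.0266366   0.21498006] [-6.26559374e-04  2.24863782e-02 -9.99746953e-01]
```

View pics/z8.png

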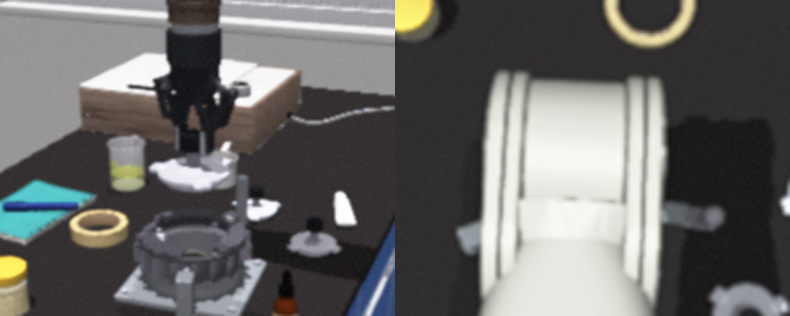

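The lid is off and held level, and the pot is open. Carrying it to the mat.

```bash
python3 -m crank '[[0.02,-0.0036,0.0005,0,-1],[0.04,-0.007,0.001,0,-1],[0.044,-0.008,0.001,0,-1],[0.044,-0.008,0.001,0,-1],[0.044,-0.008,0.001,0,-1],[0.044,-0.008,0.001,0,-1],[0.044,-0.008,0.001,0,-1],[0.04,-0.007,0.001,0,-1],[0.033,-0.006,0,0,-1],[0,0,0,0,-1],[0,0,0,0,-1],[0,0,0,0,-1]]'
python3 - <<'E'
from h import *
o=get_obs();M=R.from_quat(o['tcp_rot']).as_matrix();e=np.array(o['ee_pos']);print(M.T@(np.array([.5415,.331,e[2]])-e),M.T@np.array([0,0,-.1]),e,M[:,2],o['joints'])
E
```

```text
t: 18.5
ee_pos: [0.5414, 0.3298, 0.2161]
tcp_rot: [0.789, 0.615, 0.007, -0.008]
force: [0.1, 0.1, -3.5]
grip_width: 0.43
grip_force: 52.2
[ 1.14999214e-03 -2.06443897e-04  2.46070488e-05] [-0.00206193  0.00043089  0.09997781] [0.54141897 0.32983418 0.21611284] [ 8.63782064e-04  2.10470055e-02 -9.99778114e-01] [0.53872251 0.51048287 0.36153927 1.41031128 0.01762377 2.35664962]
```

```bash
python3 -m crank '[[0.0012,0,0,0,-1],[-0.0009,0,0.045,0,-1],[-0.0009,0,0.045,0,-1],[-0.0008,0,0.04,0,-1],[-0.0004,0,0.02,0,-1],[-0.0002,0,0.009,0,-1],[0,0,0,0,-1],[0,0,0,0,-1]]'; python3 -m crank '[[0,0,0.003,0,-1],[0,0,0.002,0,-1],[0,0,0,0,-1]]'; python3 -m crank '[[0,0,0.002,0,-1],[0,0,0,0,-1]]'
```

```text
t: 19.5
ee_pos: [0.5426, 0.3332, 0.0594]
tcp_rot: [0.788, 0.615, 0.009, -0.008]
force: [1.4, 0.3, -2.8]
grip_width: 0.432
grip_force: 52.2
t: 19.88
ee_pos: [0.5413, 0.3327, 0.0527]
tcp_rot: [0.788, 0.615, 0.008, -0.008]
force: [-0.7, 0.3, -3.7]
grip_width: 0.434
grip_force: 52.2
t: 20.12
ee_pos: [0.5413, 0.3328, 0.0506]
tcp_rot: [0.788, 0.615, 0.007, -0.008]
force: [0.2, -0.4, -3.5]
grip_width: 0.435
grip_force: 52.2
```

```bash
python3 -m crank '[[-0.0015,0,0.002,0,-1],[0,0,0,0,-1],[0,0,0,0,-1]]'; python3 -m crank '[[0,0,0.0015,0,-1],[0,0,0,0,-1]]'; python3 -m crank '[[0,0,0.001,0,-1],[0,0,0,0,-1]]'
```

```text
t: 20.5
ee_pos: [0.5411, 0.3314, 0.0487]
tcp_rot: [0.788, 0.615, 0.008, -0.008]
force: [0.1, -0.2, -4.1]
grip_width: 0.432
grip_force: 52.2
t: 20.75
ee_pos: [0.541, 0.3315, 0.0471]
tcp_rot: [0.788, 0.615, 0.008, -0.008]
force: [0.2, 0.1, -4.6]
grip_width: 0.431
grip_force: 52.2
t: 21.0
ee_pos: [0.5412, 0.3316, 0.0467]
tcp_rot: [0.788, 0.615, 0.008, -0.008]
force: [-1.3, -0.0, -0.8]
grip_width: 0.432
grip_force: 52.7
```

Contact: the weight is coming off. I'll lower a little more, open, and rise.

```bash
python3 -m crank '[[0,0,0.0008,0,-1],[0,0,0,0,-1]]'; python3 -m crank '[[0,0,0,0,0.1],[0,0,0,0,0.3],[0,0,0,0,0.5],[0,0,0,0,0.5],[0.0004,0,-0.02,0,0.5],[0.0009,0,-0.04,0,0.5],[0.0009,0,-0.05,0,0.5],[0,0,-0.05,0,0.5],[-0.05,0,-0.03,0,0.5],[-0.05,0,0,0,0.5],[-0.05,0,0,0,0.5],[0,0,0,0,0.5]]'; python3 -m crank '[[-0.05,0,0,0,0.5],[-0.05,0,0,0,0.5],[0,0,0,0,0.5],[0,0,0,0,0.5]]'
python3 - <<'E'
from h import *
q=cam('side');p=cam('top')
a=q['frame'][150:380,120:407,::-1];b=p['frame'][150:280,100:262,::-1]
r=lambda i:cv2.resize(i,(395,316),interpolation=cv2.INTER_CUBIC)
cv2.imwrite('pics/z9.png',np.hstack([r(a),r(b)]))
E
```

```text
t: 21.25
ee_pos: [0.5412, 0.3316, 0.0466]
tcp_rot: [0.788, 0.615, 0.008, -0.008]
force: [-4.2, -1.0, 6.1]
grip_width: 0.429
grip_force: 53.3
t: 22.75
ee_pos: [0.5038, 0.1811, 0.2326]
tcp_rot: [0.79, 0.613, 0.007, -0.008]
force: [0.5, -0.2, -0.2]
grip_width: 0.75
grip_force: 0.0
t: 23.25
ee_pos: [0.4812, 0.0878, 0.2302]
tcp_rot: [0.788, 0.615, 0.008, -0.008]
force: [0.0, 0.4, -0.6]
grip_width: 0.752
grip_force: 0.0
```

View pics/z9.png

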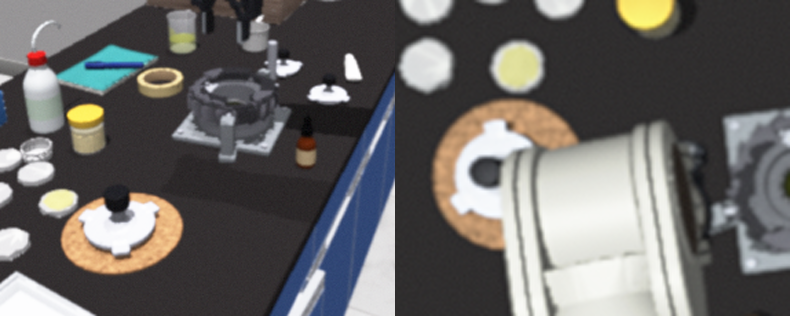

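The lid stands upright in the middle of the mat, at about (120,225) in the left view, and the other things have not moved. I'll hand it in.

```bash
python3 -c "
from cell import *
print(finish_job())"
```

```text
the job is handed in; nothing more can be done
None
```

The pot was opened with two full lever strokes, the lid now stands upright within a few millimetres of the cork mat's centre, the other things look unmoved in the last pictures, and the job is handed in at about 23 s (no verdict was returned).

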